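# Build a stickered drying stack on the vacuum base plate

## Robot

A 6-joint arm with a two-finger parallel gripper is mounted at the origin on the work surface. World frame = base frame: x ahead of the robot, y to its left, z up, the work surface at z = 0. Lengths are in m, angles in rad, forces in N, time in s.
With the tool pointing down it reaches from about 0.225 to 0.875 m from the base axis. Payload 3.4 kg.
Tool frame: the origin (TCP) lies between the finger pads; the fingertips stand 14 mm ahead of it and the grasp point (between the pads) lies 5 mm behind it; z points along the fingers, y is the direction in which the jaws open and shut (so a half turn about z gives the same grasp; the last joint's range is limited). The gripper opens to 85 mm and grips with 20 to 120 N. Pads are 22 mm wide; open, the fingers measure 114 mm over their backs; the gripper's body (76 mm by 85 mm) begins 54 mm behind the grasp point. The pads swing forward as they close: fully open they stand 13 mm farther back than shut.
Start: joints at [-1.449, 0.276, 1.505, -0, 1.361, -0.121], TCP at [0.138, -0.558, 0.219] pointing down, gripper open.
Joint ranges: [-2.89, 2.89], [-0.75, 2.08], [0.22, 2.7], [-1.18, 4.32], [0.11, 2.71], [-2.7, 2.7]. Speed limits (rad/s): [2.57, 2.57, 3.14, 3.14, 3.14, 3.14].

## Interface

Orientations are given as a unit quaternion [w, x, y, z].
In Python, from rig import manip, get_image, job gives the robot as it stands. The module is installed in compiled form; this text tells all that it offers.
- The arm moves only by the tool step_arm, never from a script. Its argument "moves" is one flat list of numbers, 5 for each row, row after row: the shift along the tool's x, y, z as a fraction of full scale, then the turn about the tool's z as a fraction of full scale, then the gripper's target within -1 to 1 (shut at 1, half-way at 0, fully open at -1). In form: [dx, dy, dz, twist, hand, dx, dy, dz, twist, hand, ...]. A call has 1 to 5 rows; each row is the pose to reach, as a shift and turn from the pose commanded when the call began, along the tool's axes at that moment, turning the shorter way round; what a row does not reach only later rows make up. Full scale, the value 1, is 500 mm for a shift and pi rad for a turn. A row lasts 1/10 s, in which the tool goes at most 50 mm and 8.59 degrees, less where a joint would pass 70% of its speed; a pose out of reach is approached as far as the arm can. A call with a number of a shift or a turn outside -1 to 1 is refused whole. A call with a gripper value outside its range is refused whole. The fingers move at their own pace and stop on an object; "force" is the grip in N (left out, the last holds). Time passes only in rows, so rows that repeat a pose let the fingers close. It gives the time, the measured TCP pose, the force and the opening at its end, in the units of the state.
- manip.get_state(): the state, without advancing time (a new reading comes with each control period).
- get_image(name): name is "scene" or "side" or "wrist"; returns a dict with "frame" (400x640x3 uint8, blue, green, red), "fx", "fy", "cx", "cy" (pixels), "rvec" (rotation vector, rad) and "tvec" (3), from world to camera coordinates, as OpenCV has them; the wrist camera has in their place "T_tool_cam" (4x4, takes a point from camera to tool coordinates, whose origin is the TCP and whose axes are the flange's). Camera axes: x right, y down, z forward; pixel columns grow to the right and rows downward; lengths in m; the calibration is good to about 2 mm. A picture is of the moment at which its call begins: read the wrist's pose just before it. There is no depth.
- job.sign_off(): hands the job in, once; it reports no verdict.
The state is a dict: "clock": time; "qpos": joint angles; "qd": joint speeds; "effort": joint torques, N m; "position": TCP position; "ee_rot": TCP orientation; "contact_force": force on the tool from outside, world axes, zero at the start; "moment": the same for the moment, N m; "width": finger opening in m.
Only numpy, scipy, OpenCV 4.12 (cv2) and the standard library are available. Lean on these libraries where they do the work, as an engineer would, in place of code of your own. Each camera call takes 0.05 s, during which the arm holds its last target. There are 200 camera calls.

## Task

Build the drying stack on the middle of the round vacuum base plate: first the two spacer sticks, both pointing towards the valve, 100 mm apart centre to centre, one either side of the port; then the two boards across both sticks at right angles, the wide one on the valve side and the narrow one on the opposite side, with a gap of about 35 mm, the pair centred on the plate. Last, lower the steel weight gently across both boards, bridging the gap right over the middle of the plate; leave the moisture meter, the caliper and the jar alone.

Things in the scene. Friction and masses are not known exactly. Their poses are not given: they have to be found in the camera images.
- base_plate: Round aluminium plate, 292 mm across, 20 mm thick, fixed; origin under its centre, top 20 mm above. A black rubber ring lies flush in its top (236 mm inside); a dark 22 mm port marks its centre. A brass valve with a blue lever and nozzle sticks out 60 mm from the rim, up to 35 mm high, on its own +y side: own +y points from the centre to the valve, z up. Stands any way round.
- sticker_a: Plain wooden spacer stick, 130 mm long (own x), 20 mm wide (y), 15 mm high (z), about 26 g, identical to the other one (either may go to either side). Origin at the centre of its underside.
- sticker_b: The other spacer stick, 130 x 20 x 15 mm (x, y, z), the same in all. Origin at the centre of its underside.
- wide_board: Pale wooden specimen board, 160 mm long (own x), 50 mm wide (y), 20 mm thick (z), about 100 g. Origin at the centre of its underside.
- narrow_board: Pale wooden specimen board, 160 mm long (own x), only 32 mm wide (y), 20 mm thick (z), about 65 g. Origin at the centre of its underside.
- weight: Flat steel bar used as the stack's weight, 130 mm long (own x), 40 mm wide (y), 16 mm thick (z), 0.5 to 0.8 kg. Origin at the centre of its underside.
- meter: Bystander: grey handheld moisture meter with a small screen and two pins, 125 mm long (own x), 42 mm wide, 25 mm high, lying loose in line with the parts of the stack. Origin at the centre of its underside.
- caliper: Bystander: steel caliper with a black display, 215 mm long (own x), about 75 mm wide, 13 mm high, lying loose beyond the plate. Origin under the middle of its beam.
- jar: Bystander: amber glass jar with a black lid, 60 mm across and 80 mm high, standing loose beyond the plate. Origin at the centre of its underside.

How it is judged:
By the outcome, as a careful person would: the job done as asked, in the order asked, and still so for the second after the job is handed in, with the robot touching nothing.
It also fails if it takes over 131 s, if anything falls off the work surface, if the arm or the gripper's body presses on something with over 40 N, if the wrist force passes 120 N, or if a joint passes its speed limit or range.

## Working session

There is one attempt and no reset: what is moved stays moved. The work goes in short steps, Python scripts to look and compute and a tool call to move; the robot and the scene stay as the last step left them, time stands still between calls to the robot, and variables do not carry over. Pictures are saved under pics/ and viewed, about 12 in all and at most 16, crops included, and the job is handed in when it is done.

Besides the shell and the picture viewer there is one more tool, called after "Emit:" as a command line: name --argument value ..., lists and objects as JSON in quotes. step_arm: Moves the arm, as the interface text tells. Its arguments: {"type":"object","properties":{"moves":{"type":"array","items":{"type":"number","minimum":-1,"maximum":1}},"force":{"type":"number"}},"required":["moves"]}

```bash
mkdir -p pics; python3 - <<'E'
from rig import manip,get_image
import cv2,numpy as np
print(manip.get_state())
for n in("scene","side"):
    d=get_image(n);cv2.imwrite(f"pics/{n}0.png",d["frame"]);R=cv2.Rodrigues(d["rvec"])[0];print(n,d["fx"],d["cx"],d["cy"],(-R.T@np.array(d["tvec"]).ravel()),R[2])
d=get_image("wrist");print(d["T_tool_cam"],d["fx"])
E
```

```text
{'clock': 0.0, 'qpos': array([-1.44901244e+00,  2.76611922e-01,  1.50614299e+00, -2.95913989e-06,
        1.36069768e+00, -1.20989353e-01]), 'qd': array([-0.00047193,  0.00046486,  0.00077996, -0.00084128,  0.0008699 ,
       -0.0003873 ]), 'effort': array([-1.64151159e-03, -4.16775727e+01, -2.45807558e+01, -1.87145524e-04,
        1.11033334e-02,  2.24290687e-06]), 'position': array([ 0.1381592 , -0.55758395,  0.21802616]), 'ee_rot': array([-9.29964000e-04,  9.92641219e-01,  1.21088997e-01, -1.81619308e-06]), 'contact_force': array([ 0.03450502, -0.22470861, -0.23330396]), 'moment': array([ 0.0592192 , -0.02649519, -0.00464717]), 'width': 0.08552726693643564}
scene 410.2223453382818 318.0351315913514 205.23339741145762 [ 1.25473121 -0.36133746  0.63025968] [-0.70209499  0.37836239 -0.60324499]
side 414.50748092464266 321.15581225478695 201.93915583873195 [0.37495252 0.79232758 0.80570903] [ 0.18952121 -0.7095363  -0.67870462]
[[ 7.71642641e-04 -9.50845997e-01 -3.09663195e-01  7.93937161e-02]
 [ 9.99998493e-01  2.52168094e-04  1.71757078e-03 -1.26600865e-03]
 [-1.55505813e-03 -3.09664053e-01  9.50844759e-01 -1.55499696e-01]
 [ 0.00000000e+00  0.00000000e+00  0.00000000e+00  1.00000000e+00]] 331.9801471555649
```

View pics/scene0.png

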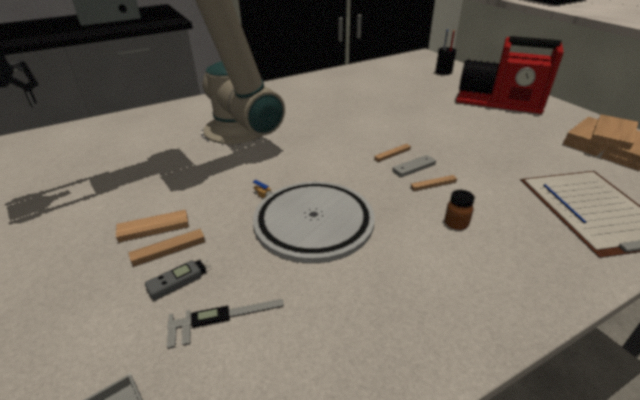

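View pics/side0.png

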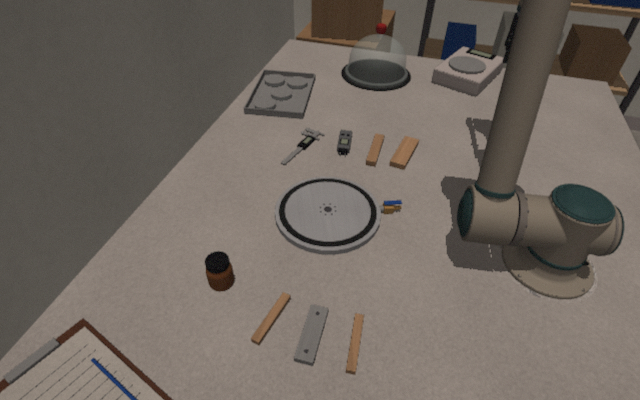

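The scene view shows the plate at (313,215) with its valve at (262,187), towards the robot. The boards are at (152,225) (wide) and (167,246). The sticks are at (393,152) and (433,183) with the weight between them at (414,166). Next I'll rectify both views to a horizontal plane.

```bash
cat > h.py <<'E'
import cv2,numpy as np
from rig import manip,get_image
from scipy.spatial.transform import Rotation as Ro
def state():
    s=manip.get_state();return s
def cam(n):
    """frame, K, R, t world->camera"""
    s=state() if n=="wrist" else None
    d=get_image(n);K=np.array([[d["fx"],0,d["cx"]],[0,d["fy"],d["cy"]],[0,0,1]])
    if n=="wrist":
        q=s["ee_rot"];T=np.eye(4);T[:3,:3]=Ro.from_quat([q[1],q[2],q[3],q[0]]).as_matrix();T[:3,3]=s["position"]
        M=np.linalg.inv(T@np.array(d["T_tool_cam"]));R,t=M[:3,:3],M[:3,3]
    else: R=cv2.Rodrigues(np.array(d["rvec"]))[0];t=np.array(d["tvec"]).ravel()
    return d["frame"],K,R,t
def rect(c,z,x0,x1,y0,y1,s):
    """top-down view of plane z: row = (x1-x)*s, col=(y1-y)*s  (x up, y left)"""
    f,K,R,t=c
    A=np.array([[0,-1/s,x1],[-1/s,0,y1],[0,0,z],[0,0,1]])
    H=K@np.c_[R,t]@A
    return cv2.warpPerspective(f,np.linalg.inv(H),(int((y1-y0)*s),int((x1-x0)*s)))
E
python3 - <<'E'
from h import *
b=(0.1,0.8,-.55,.45)
cs={n:cam(n) for n in("side","scene")}
for n,c in cs.items():
    im=rect(c,.0175,*b,700);
    hsv=cv2.cvtColor(im,cv2.COLOR_BGR2HSV)
    m=cv2.inRange(hsv,(5,95,60),(22,255,255))
    for q in cv2.findContours(m,cv2.RETR_EXTERNAL,cv2.CHAIN_APPROX_NONE)[0]:
        if cv2.contourArea(q)>600:
            (u,v),(w,h),a=cv2.minAreaRect(q);P=cv2.boxPoints(((u,v),(w,h),a));P=np.c_[b[1]-P[:,1]/700,b[3]-P[:,0]/700]
            print(n,"ctr",P.mean(0).round(3),"wh",round(w/.7),round(h/.7),"edge",(P[1]-P[0]).round(3))
    if n=="side":
        for k in range(0,700,70): cv2.line(im,(k,0),(k,489),(0,255,0),1); cv2.line(im,(0,k),(699,k),(0,255,0),1)
    cv2.imwrite(f"pics/r_{n}.png",im)
E
```

```text
side ctr [0.412 0.354] wh 18 133 edge [ 0.011 -0.132]
side ctr [ 0.404 -0.344] wh 179 51 edge [ 0.05  -0.009]
side ctr [ 0.498 -0.33 ] wh 30 177 edge [ 0.    -0.177]
side ctr [0.597 0.35 ] wh 131 22 edge [ 0.021 -0.004]
scene ctr [0.423 0.341] wh 29 135 edge [ 0.012 -0.134]
scene ctr [ 0.411 -0.352] wh 159 68 edge [ 0.067 -0.011]
scene ctr [ 0.505 -0.336] wh 156 47 edge [0.047 0.   ]
scene ctr [0.608 0.336] wh 133 29 edge [ 0.029 -0.006]
scene ctr [0.742 0.294] wh 58 92 edge [ 0.057 -0.073]
```

View pics/r_side.png

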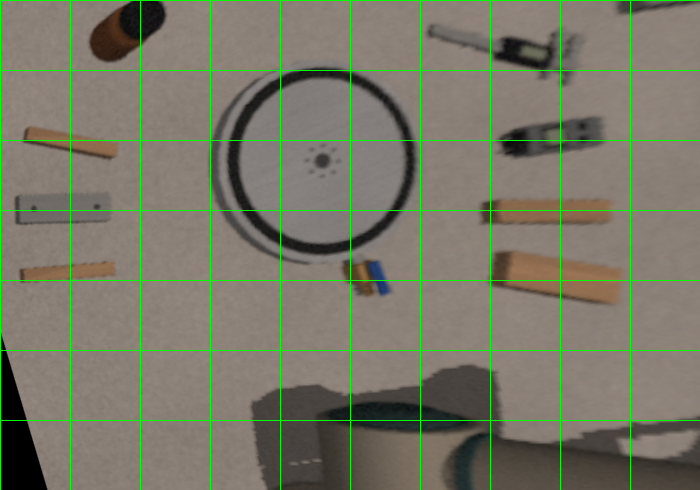

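In the rectified view the port is at (322,160), which is about x 0.571, y −0.010. The valve is at about (368,277). Next I'll move above the plate for a closer look.

Emit:
step_arm --moves '[0.32, -0.29, -0.05, 0, -1, 0.32, -0.29, -0.05, 0, -1, 0.32, -0.29, -0.05, 0, -1, 0.32, -0.29, -0.05, 0, -1, 0.32, -0.29, -0.05, 0, -1]'

```text
clock: 0.75
position: [0.2603, -0.375, 0.2446]
ee_rot: [-0.001, 0.992, 0.123, 0.001]
contact_force: [-0.2, -0.6, -0.2]
width: 0.0857
```

Emit:
step_arm --moves '[0.32, -0.29, -0.05, 0, -1, 0.32, -0.29, -0.05, 0, -1, 0.32, -0.29, -0.05, 0, -1, 0.32, -0.29, -0.05, 0, -1, 0.32, -0.29, -0.05, 0, -1]'

```text
clock: 1.25
position: [0.3809, -0.1961, 0.2696]
ee_rot: [-0.0, 0.992, 0.123, 0.001]
contact_force: [-0.3, -0.6, -0.7]
width: 0.0852
```

Emit:
step_arm --moves '[0.32, -0.29, -0.05, 0, -1, 0.32, -0.29, -0.05, 0, -1, 0.32, -0.29, -0.05, 0, -1, 0.32, -0.29, -0.05, 0, -1, 0.32, -0.29, -0.05, 0, -1]'

```text
clock: 1.75
position: [0.5018, -0.0167, 0.2942]
ee_rot: [-0.001, 0.992, 0.123, 0.001]
contact_force: [-0.3, -0.8, -0.2]
width: 0.0854
```

```bash
python3 - <<'E'
from h import *
s=state();print(s["position"],s["ee_rot"],s["clock"])
c=cam("wrist")
im=rect(c,.02,.3,.75,-.25,.25,1200);cv2.imwrite("pics/plate.png",im)
E
```

```text
[ 0.50177222 -0.01667389  0.29424823] [-7.51330408e-04  9.92381920e-01  1.23192103e-01  1.12507109e-03] 1.75
```

View pics/plate.png

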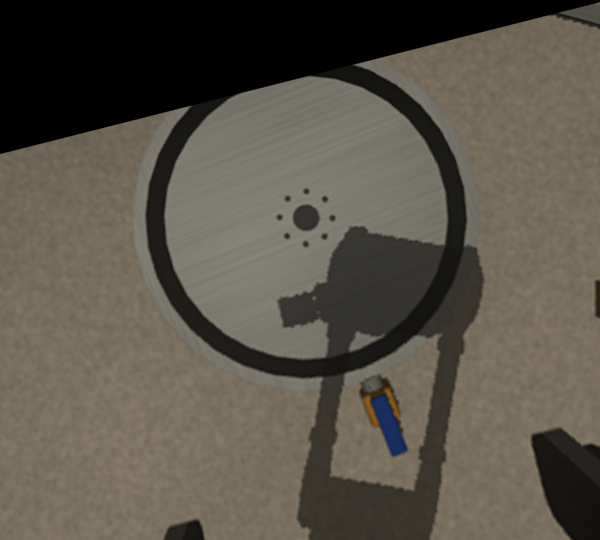

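The port is at (306,217), which gives C = (0.569, −0.005). The valve is at (373,383)–(381,404), so it points along 202°. Next I'll view the sticks and the weight.

Emit:
step_arm --moves '[0.09, -0.324, 0.045, -0.21, -1, 0.09, -0.324, 0.045, -0.21, -1, 0.09, -0.324, 0.045, -0.21, -1, 0.09, -0.324, 0.045, -0.21, -1, 0.09, -0.324, 0.045, -0.21, -1]'

```text
clock: 2.3
position: [0.5035, 0.15, 0.2705]
ee_rot: [-0.001, 0.898, 0.44, -0.001]
contact_force: [-0.8, -0.3, 0.2]
width: 0.0851
```

Emit:
step_arm --moves '[0.27, -0.2, 0.045, -0.21, -1, 0.27, -0.2, 0.045, -0.21, -1, 0.27, -0.2, 0.045, -0.21, -1, 0.27, -0.2, 0.045, -0.21, -1, 0.27, -0.2, 0.045, -0.21, -1]'

```text
clock: 2.8
position: [0.5089, 0.3179, 0.2475]
ee_rot: [-0.001, 0.708, 0.707, -0.001]
contact_force: [-0.2, -0.9, 1.2]
width: 0.0852
```

```bash
cat >> h.py <<'E'
def go(x,y,z,psi,st=None):
    """print move (fractions) from current state to world pose; psi deg = world yaw of tool x"""
    s=st or state();q=s["ee_rot"];R=Ro.from_quat([q[1],q[2],q[3],q[0]]).as_matrix();p=s["position"]
    ps=np.degrees(np.arctan2(R[1,0],R[0,0]));d=np.array([x,y,z])-p
    a=np.radians(ps);X=np.array([np.cos(a),np.sin(a),0]);Y=np.array([np.sin(a),-np.cos(a),0])
    tw=((ps-psi+180)%360-180)
    print("go",(x,y,z,psi),"cur",np.round(p,4),round(ps,2),"->",np.round([d@X/.5,d@Y/.5,-d[2]/.5,tw/180],4),"rows",round(max(np.linalg.norm(d)/.05,abs(tw)/8.59),1))
E
python3 - <<'E'
from h import *
s=state();print(s["position"],s["ee_rot"],s["clock"])
c=cam("wrist")
im=rect(c,.015,.33,.68,.2,.5,1700);cv2.imwrite("pics/sticks.png",im)
E
```

```text
[0.50889966 0.31789176 0.24746854] [-6.59290536e-04  7.07549263e-01  7.06663416e-01 -6.49184278e-04] 2.8
```

View pics/sticks.png

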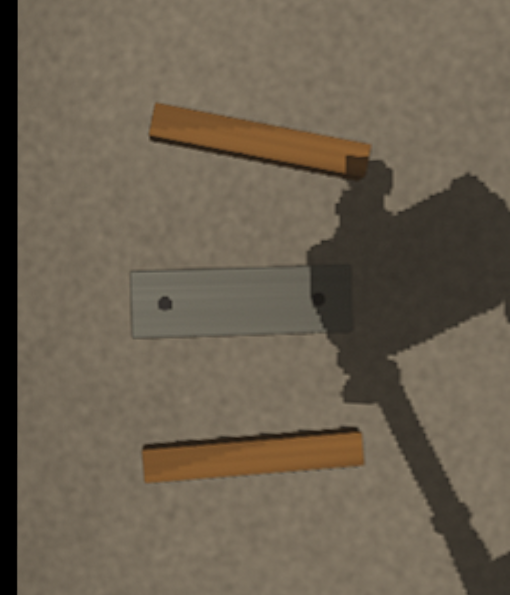

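The near stick's centre is at px (253,457), i.e. (0.411, 0.351) at 94.4°. The far stick is at (260,141), i.e. (0.597, 0.347) at 79°. The weight is at (242,301), i.e. (0.503, 0.358) at 91.7°.

```bash
python3 -c "
from h import *
go(.411,.351,.06,94.4)"
```

```text
go (0.411, 0.351, 0.06, 94.4) cur [0.509  0.3164 0.2478] 89.88 -> [ 0.0688 -0.1962  0.3756 -0.0251] rows 4.3
```

Emit:
step_arm --moves '[0.069, -0.196, 0.376, -0.025, -1, 0.069, -0.196, 0.376, -0.025, -1, 0.069, -0.196, 0.376, -0.025, -1, 0.069, -0.196, 0.376, -0.025, -1, 0.069, -0.196, 0.376, -0.025, -1]' --force 40

```text
clock: 3.35
position: [0.4061, 0.3478, 0.0565]
ee_rot: [-0.001, 0.682, 0.731, -0.005]
contact_force: [-0.3, 0.7, -0.0]
width: 0.0851
```

Emit:
step_arm --moves '[0, 0, 0.084, 0, -0.5, 0, 0, 0.084, 0, -0.4, 0, 0, 0.084, 0, -0.4]'

```text
clock: 3.65
position: [0.4118, 0.35, 0.0189]
ee_rot: [-0.0, 0.682, 0.731, -0.001]
contact_force: [0.0, 0.5, 0.6]
width: 0.0598
```

Emit:
step_arm --moves '[0, 0, 0, 0, 1, 0, 0, 0, 0, 1, 0, 0, 0, 0, 1, 0, 0, 0, 0, 1, 0, 0, 0, 0, 1]'

```text
clock: 4.15
position: [0.412, 0.3509, 0.0193]
ee_rot: [0.0, 0.682, 0.731, 0.0]
contact_force: [-0.3, 0.4, 0.0]
width: -0.0
```

```bash
python3 - <<'E'
from h import *
s=state();print(s["width"],s["position"],s["moment"])
a=cam("wrist")[0];b=cam("side")[0]
cv2.imwrite("pics/m1.png",np.hstack([cv2.resize(a,(500,312)),cv2.resize(b[250:400,180:420],(300,188)).copy() if 0 else cv2.copyMakeBorder(cv2.resize(b[230:400,200:420],(300,232)),0,80,0,0,0)]))
E
```

```text
-1.908267063132194e-05 [0.411976   0.35090201 0.01934548] [-0.02846449  0.00295197 -0.01075498]
```

View pics/m1.png

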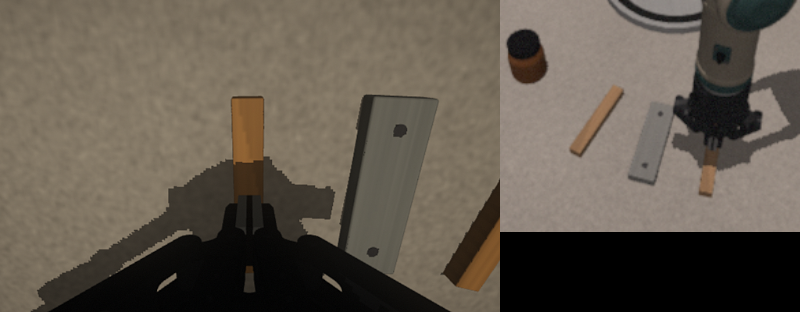

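The wrist view shows the stick undisturbed at (247,150), with the jaws shut above it. The pads sit higher when partly open, so I'll open again, go lower and watch the force.

Emit:
step_arm --moves '[0, 0, 0, 0, -0.1, 0, 0, 0, 0, -0.1, 0, 0, 0, 0, -0.1, 0, 0, 0.008, 0, -0.1, 0, 0, 0.016, 0, -0.1]'

```text
clock: 4.75
position: [0.4118, 0.3508, 0.0106]
ee_rot: [0.0, 0.682, 0.731, 0.0]
contact_force: [-0.1, 0.7, 0.3]
width: 0.0471
```

Emit:
step_arm --moves '[0, 0, 0, 0, 1, 0, 0, 0, 0, 1, 0, 0, 0, 0, 1]'

```text
clock: 5.05
position: [0.4119, 0.3508, 0.0108]
ee_rot: [0.0, 0.682, 0.731, 0.0]
contact_force: [0.2, 0.0, -0.6]
width: 0.0038
```

```bash
python3 - <<'E'
from h import *
s=state();print(s["width"],s["position"],s["contact_force"])
def pr(c,P):
    f,K,R,t=c;p=K@(R@np.array(P)+t);return p[:2]/p[2]
o=[]
for n in("side","scene"):
    c=cam(n);u,v=pr(c,[.412,.351,0]).astype(int);print(n,u,v)
    o.append(cv2.resize(c[0][v-35:v+25,u-40:u+40],(400,300),interpolation=cv2.INTER_CUBIC))
w=cv2.resize(cam("wrist")[0][150:400,120:520],(400,250))
cv2.imwrite("pics/m2.png",np.vstack([np.hstack(o),np.hstack([w,w*0])]))
E
```

```text
0.0038417458703633757 [0.41185159 0.3507978  0.01082582] [ 0.16425796  0.00516192 -0.59503925]
side 354 344
scene 392 154
```

View pics/m2.png

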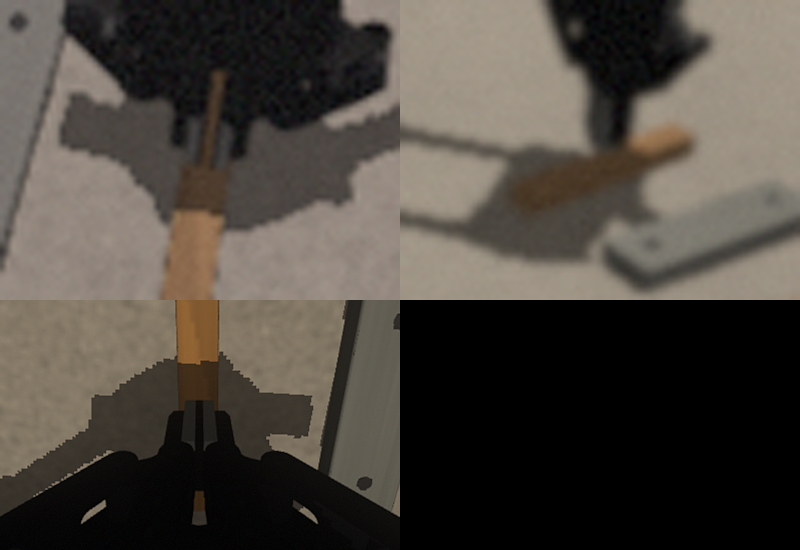

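The jaws still close above the stick's top, so the tips sit higher than the reported TCP implies. I'll open and go lower in small steps, watching the force.

Emit:
step_arm --moves '[0, 0, 0, 0, 0.1, 0, 0, 0, 0, 0.1, 0, 0, 0, 0, 0.1, 0, 0, 0.004, 0, 0.1, 0, 0, 0.008, 0, 0.1]'

```text
clock: 5.7
position: [0.4118, 0.3508, 0.0067]
ee_rot: [0.0, 0.682, 0.731, 0.0]
contact_force: [0.2, -0.4, 0.2]
width: 0.0386
```

Emit:
step_arm --moves '[0, 0, 0.003, 0, 0.1, 0, 0, 0.003, 0, 0.1]'

```text
clock: 5.9
position: [0.4115, 0.3506, 0.005]
ee_rot: [-0.0, 0.682, 0.731, -0.0]
contact_force: [-0.9, 0.6, 0.1]
width: 0.0386
```

Emit:
step_arm --moves '[0, 0, 0.003, 0, 0.1, 0, 0, 0.003, 0, 0.1]'

```text
clock: 6.1
position: [0.4116, 0.3507, 0.0036]
ee_rot: [-0.0, 0.682, 0.731, -0.0]
contact_force: [0.1, -0.5, 0.5]
width: 0.0383
```

Emit:
step_arm --moves '[0, 0, 0, 0, 1, 0, 0, 0, 0, 1, 0, 0, 0, 0, 1, 0, 0, 0, 0, 1]'

```text
clock: 6.5
position: [0.4118, 0.3508, 0.0039]
ee_rot: [0.0, 0.682, 0.731, -0.0]
contact_force: [-0.4, -0.3, 0.4]
width: -0.0002
```

```bash
python3 - <<'E'
from h import *
d=get_image("wrist");T=np.array(d["T_tool_cam"])
for uv in((320,251),(320,240)):
    r=T[:3,:3]@np.array([(uv[0]-d["cx"])/d["fx"],(uv[1]-d["cy"])/d["fy"],1]);o=T[:3,3]
    for X in(-.011,0,.011): print(uv,X,(o+r*(X-o[0])/r[0]).round(4))
f=d["frame"];a=cv2.resize(f[180:330,240:400],(480,450),interpolation=cv2.INTER_CUBIC)
def pr(c,P):
    f,K,R,t=c;p=K@(R@np.array(P)+t);return p[:2]/p[2]
c=cam("scene");print([(z,pr(c,[.412,.351,z]).round(1)) for z in(0,.015,.03)])
b=cv2.resize(c[0][110:170,352:392+30],(320,274),interpolation=cv2.INTER_CUBIC)
cv2.imwrite("pics/m3.png",np.hstack([a,cv2.copyMakeBorder(b,0,176,0,0,0)]))
E
```

```text
(320, 251) -0.011 [-0.011   0.0006  0.0281]
(320, 251) 0 [0.     0.0006 0.006 ]
(320, 251) 0.011 [ 0.011   0.0005 -0.016 ]
(320, 240) -0.011 [-0.011   0.0007  0.0442]
(320, 240) 0 [0.     0.0006 0.0202]
(320, 240) 0.011 [ 0.011   0.0005 -0.0039]
[(0, array([392.1, 154.5])), (0.015, array([392.6, 150.2])), (0.03, array([393. , 145.8]))]
```

View pics/m3.png

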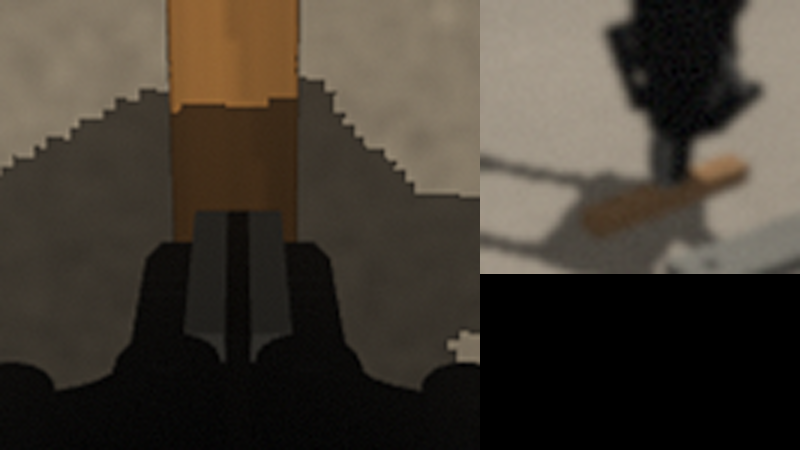

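The wrist view puts the tip front edge at row 250, about 15 mm behind the TCP rather than 14 mm ahead. That fits the missing contact. I'll go lower with the jaws open, still watching the force.

Emit:
step_arm --moves '[0, 0, 0, 0, 0.1, 0, 0, 0, 0, 0.1, 0, 0, 0, 0, 0.1, 0, 0, 0.006, 0, 0.1, 0, 0, 0.012, 0, 0.1]'

```text
clock: 7.1
position: [0.4118, 0.3508, -0.0023]
ee_rot: [0.0, 0.682, 0.731, 0.0]
contact_force: [-1.0, 0.7, -0.5]
width: 0.0384
```

Emit:
step_arm --moves '[0, 0, 0.004, 0, 0.1, 0, 0, 0.008, 0, 0.1, 0, 0, 0.008, 0, 0.1]'

```text
clock: 7.4
position: [0.4115, 0.3506, -0.0066]
ee_rot: [-0.0, 0.682, 0.731, -0.0]
contact_force: [-0.3, 0.0, 0.0]
width: 0.0386
```

Emit:
step_arm --moves '[0, 0, 0, 0, 1, 0, 0, 0, 0, 1, 0, 0, 0, 0, 1, 0, 0, 0, 0, 1]'

```text
clock: 7.8
position: [0.412, 0.3509, -0.006]
ee_rot: [0.0, 0.682, 0.731, 0.0]
contact_force: [-0.3, -0.2, 1.1]
width: 0.0187
```

Emit:
step_arm --moves '[0, 0, 0, 0, 0.2, 0, 0, 0, 0, 0.2, 0, 0, 0.005, 0, 0.2, 0, 0, 0.01, 0, 0.2, 0, 0, 0.01, 0, 0.2]'

```text
clock: 8.3
position: [0.4114, 0.3505, -0.0117]
ee_rot: [-0.0, 0.682, 0.731, -0.001]
contact_force: [-0.4, 0.6, 0.0]
width: 0.0339
```

Emit:
step_arm --moves '[0, 0, 0, 0, 1, 0, 0, 0, 0, 1, 0, 0, 0, 0, 1, 0, 0, 0, 0, 1]'

```text
clock: 8.7
position: [0.4117, 0.3508, -0.0112]
ee_rot: [0.0, 0.682, 0.731, -0.0]
contact_force: [0.2, -0.4, -0.7]
width: 0.0188
```

```bash
python3 -c "
from h import *
go(.411,.351,.12,94.4)
s=state();s['position']=np.array([.411,.351,.12]);go(.550,.041,.12,22,s)"
```

```text
go (0.411, 0.351, 0.12, 94.4) cur [ 0.4117  0.3508 -0.0112] 94.01 -> [ 0.0006 -0.0014 -0.2624 -0.0022] rows 2.6
go (0.55, 0.041, 0.12, 22) cur [0.411 0.351 0.12 ] 94.01 -> [-0.6379  0.234  -0.      0.4   ] rows 8.4
```

Emit:
step_arm --moves '[0, 0, -0.08, 0, 1, 0, 0, -0.2, 0, 1, 0, 0, -0.2, 0, 1]'

```text
clock: 9.0
position: [0.4149, 0.3529, 0.0939]
ee_rot: [0.001, 0.682, 0.731, 0.005]
contact_force: [0.2, -0.1, 0.3]
width: 0.0191
```

Emit:
step_arm --moves '[-0.064, 0.023, 0, 0.04, 1, -0.128, 0.047, 0, 0.08, 1, -0.191, 0.07, 0, 0.12, 1, -0.255, 0.094, 0, 0.16, 1, -0.319, 0.117, 0, 0.2, 1]'

```text
clock: 9.5
position: [0.4813, 0.1944, 0.0885]
ee_rot: [-0.0, 0.876, 0.483, -0.0]
contact_force: [-0.2, -0.0, -1.0]
width: 0.0192
```

Emit:
step_arm --moves '[-0.038, 0.056, 0, 0.04, 1, -0.076, 0.113, 0, 0.08, 1, -0.113, 0.169, 0, 0.12, 1, -0.151, 0.226, 0, 0.16, 1, -0.189, 0.282, 0, 0.2, 1]'

```text
clock: 10.0
position: [0.5509, 0.0396, 0.0884]
ee_rot: [-0.0, 0.982, 0.188, -0.0]
contact_force: [0.1, 0.2, 0.6]
width: 0.0188
```

Emit:
step_arm --moves '[0, 0, 0, 0, 1, 0, 0, 0, 0, 1]'

```text
clock: 10.2
position: [0.5504, 0.0404, 0.0883]
ee_rot: [-0.0, 0.982, 0.19, -0.001]
contact_force: [-1.0, -0.1, 0.2]
width: 0.0191
```

```bash
python3 - <<'E'
from h import *
s=state();print(s["clock"],s["width"],s["contact_force"]);go(.550,.041,.03,22)
c=cam("wrist");cv2.imwrite("pics/w1.png",c[0])
E
```

```text
10.2 0.01912896278234007 [-1.04749975 -0.11418717  0.24708284]
go (0.55, 0.041, 0.03, 22) cur [0.5504 0.0404 0.0883] 21.95 -> [-0.0003 -0.0013  0.1165 -0.0003] rows 1.2
```

View pics/w1.png

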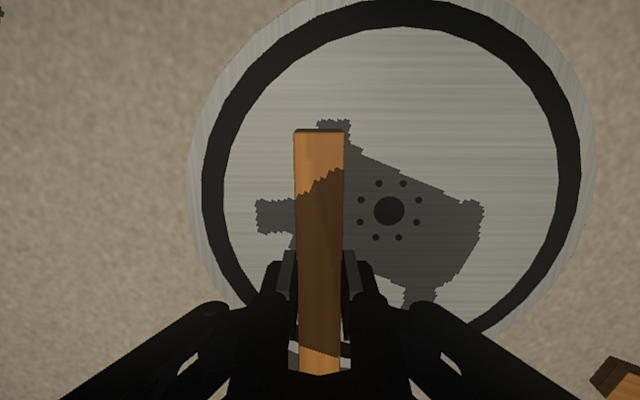

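The stick is held straight, spanning rows 128–373, with the port at (389,211). I'll lower it and release.

Emit:
step_arm --moves '[0, -0.001, 0.08, 0, 1, 0, -0.001, 0.13, 0, 1, 0, -0.001, 0.15, 0, 1, 0, -0.001, 0.158, 0, 1, 0, -0.001, 0.159, 0, 1]'

```text
clock: 10.75
position: [0.5508, 0.042, 0.0097]
ee_rot: [0.0, 0.982, 0.191, 0.0]
contact_force: [0.5, 0.1, 0.2]
width: 0.0187
```

Emit:
step_arm --moves '[0, 0, 0, 0, 1, 0, 0, 0, 0, 0.2, 0, 0, 0, 0, 0.2, 0, 0, 0, 0, 0.2, 0, 0, 0, 0, 0.2]'

```text
clock: 11.25
position: [0.5508, 0.0413, 0.0097]
ee_rot: [0.0, 0.982, 0.191, 0.0]
contact_force: [-0.2, 0.3, -0.1]
width: 0.0341
```

Emit:
step_arm --moves '[0, 0, -0.04, 0, 0.2, 0, 0, -0.12, 0, -0.5, 0, 0, -0.16, 0, -0.5, 0, 0, -0.16, 0, -0.5]'

```text
clock: 11.65
position: [0.5533, 0.0412, 0.0927]
ee_rot: [0.001, 0.982, 0.191, 0.004]
contact_force: [1.4, 0.4, 0.9]
width: 0.064
```

```bash
python3 - <<'E'
from h import *
go(.597,.347,.07,79)
E
```

```text
go (0.597, 0.347, 0.07, 79) cur [0.5533 0.0412 0.0927] 22.01 -> [ 0.3103 -0.5342  0.0454 -0.3166] rows 6.6
```

Emit:
step_arm --moves '[0.04, -0.067, 0, -0.04, -0.4, 0.08, -0.134, 0, -0.08, -0.4, 0.116, -0.2, 0, -0.12, -0.4, 0.155, -0.267, 0, -0.158, -0.4]'

```text
clock: 12.05
position: [0.5716, 0.1952, 0.0881]
ee_rot: [-0.0, 0.904, 0.428, -0.001]
contact_force: [1.1, 0.3, -0.1]
width: 0.0599
```

Emit:
step_arm --moves '[0.066, -0.04, 0.01, -0.04, -0.4, 0.132, -0.08, 0.02, -0.08, -0.4, 0.198, -0.12, 0.04, -0.12, -0.4, 0.264, -0.161, 0.045, -0.158, -0.4, 0.264, -0.161, 0.045, -0.158, -0.4]'

```text
clock: 12.55
position: [0.5938, 0.3519, 0.0644]
ee_rot: [-0.001, 0.771, 0.637, -0.0]
contact_force: [0.4, -1.0, -0.2]
width: 0.0599
```

Emit:
step_arm --moves '[0, 0, 0.05, 0, -0.2]'

```text
clock: 12.65
position: [0.5962, 0.3493, 0.0433]
ee_rot: [0.001, 0.772, 0.636, 0.003]
contact_force: [0.3, 0.3, -0.5]
width: 0.0514
```

```bash
python3 - <<'E'
from h import *
go(.597,.347,-.0112,79)
c=cam("wrist")
im=rect(c,.015,.5,.7,.22,.45,2400);cv2.imwrite("pics/s2.png",im)
E
```

```text
go (0.597, 0.347, -0.0112, 79) cur [0.5962 0.3493 0.0433] 78.97 -> [-4.20e-03  2.40e-03  1.09e-01 -1.00e-04] rows 1.1
```

View pics/s2.png

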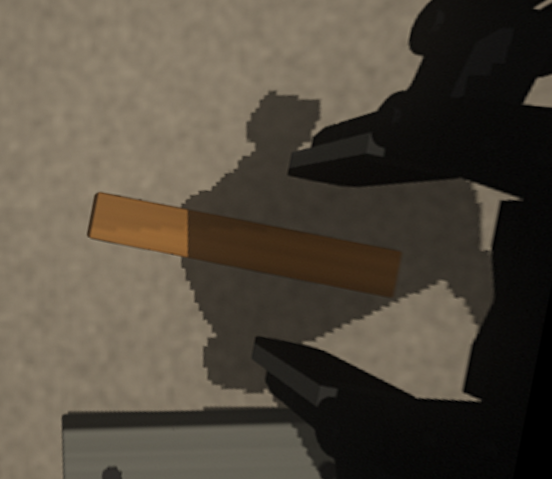

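The stick is centred at px (245,244), i.e. (0.598, 0.348), as expected. I'll descend.

Emit:
step_arm --moves '[0, 0, 0.05, 0, 0.2, 0, 0, 0.09, 0, 0.2, 0, 0, 0.09, 0, 0.2]'

```text
clock: 13.0
position: [0.5912, 0.3449, -0.0069]
ee_rot: [-0.001, 0.773, 0.635, -0.004]
contact_force: [-0.1, 0.2, -0.5]
width: 0.0342
```

```bash
python3 - <<'E'
from h import *
go(.598,.348,-.0112,79)
E
```

```text
go (0.598, 0.348, -0.0112, 79) cur [ 0.5912  0.3449 -0.0069] 78.82 -> [ 0.0087  0.0121  0.0086 -0.001 ] rows 0.2
```

Emit:
step_arm --moves '[0, 0, 0.004, 0, 0.2, 0, 0, 0.004, 0, 0.2]'

```text
clock: 13.2
position: [0.595, 0.3471, -0.0043]
ee_rot: [0.0, 0.772, 0.635, 0.001]
contact_force: [-0.5, -0.2, 0.1]
width: 0.0338
```

Emit:
step_arm --moves '[0, 0, 0, 0, 1, 0, 0, 0, 0, 1, 0, 0, 0, 0, 1, 0, 0, 0, 0, 1]'

```text
clock: 13.6
position: [0.5954, 0.3475, -0.0037]
ee_rot: [0.0, 0.772, 0.635, 0.001]
contact_force: [0.0, -0.7, 6.6]
width: 0.0185
```

```bash
python3 - <<'E'
from h import *
go(.598,.348,-.0112,79)
s=state();s["position"][2]=.1;go(.588,-.051,.1,22,s)
E
```

```text
go (0.598, 0.348, -0.0112, 79) cur [ 0.5954  0.3475 -0.0037] 78.89 -> [ 0.002   0.005   0.0151 -0.0006] rows 0.2
go (0.588, -0.051, 0.1, 22) cur [0.5954 0.3475 0.1   ] 78.89 -> [-0.785   0.1391 -0.      0.3161] rows 8.0
```

Emit:
step_arm --moves '[0, 0, 0, 0, 0.2, 0, 0.004, 0, 0, 0.2, 0, 0.004, 0.008, 0, 0.2, 0, 0.004, 0.014, 0, 0.2, 0, 0.004, 0.014, 0, 0.2]'

```text
clock: 14.1
position: [0.5961, 0.3467, -0.0128]
ee_rot: [-0.0, 0.772, 0.635, -0.001]
contact_force: [0.8, -0.2, -1.0]
width: 0.0347
```

Emit:
step_arm --moves '[0, 0, 0, 0, 1, 0, 0, 0, 0, 1, 0, 0, 0, 0, 1, 0, 0, 0, 0, 1]'

```text
clock: 14.5
position: [0.5965, 0.347, -0.012]
ee_rot: [0.0, 0.772, 0.635, 0.0]
contact_force: [-0.2, 0.0, 1.5]
width: 0.0185
```

Emit:
step_arm --moves '[0, 0, -0.08, 0, 1, 0, 0, -0.18, 0, 1, 0, 0, -0.2, 0, 1]'

```text
clock: 14.8
position: [0.5997, 0.3485, 0.0938]
ee_rot: [0.001, 0.772, 0.635, 0.005]
contact_force: [1.9, 0.0, 1.4]
width: 0.0186
```

Emit:
step_arm --moves '[-0.079, 0.014, 0, 0.032, 1, -0.157, 0.028, 0, 0.063, 1, -0.236, 0.042, 0, 0.095, 1, -0.314, 0.056, 0, 0.126, 1, -0.392, 0.07, 0, 0.158, 1]'

```text
clock: 15.3
position: [0.5922, 0.1463, 0.0873]
ee_rot: [-0.0, 0.905, 0.424, -0.001]
contact_force: [-0.4, -0.2, -0.1]
width: 0.0189
```

```bash
python3 - <<'E'
from h import *
go(.588,-.051,.09,22)
E
```

```text
go (0.588, -0.051, 0.09, 22) cur [0.5922 0.1463 0.0873] 50.24 -> [-0.3086  0.246  -0.0054  0.1569] rows 3.9
```

Emit:
step_arm --moves '[-0.062, 0.049, 0, 0.031, 1, -0.123, 0.098, 0, 0.063, 1, -0.185, 0.147, 0, 0.094, 1, -0.247, 0.196, 0, 0.126, 1, -0.309, 0.246, 0, 0.157, 1]'

```text
clock: 15.8
position: [0.5886, -0.051, 0.0873]
ee_rot: [-0.0, 0.982, 0.19, -0.001]
contact_force: [0.5, -0.6, 0.2]
width: 0.0193
```

Emit:
step_arm --moves '[0, 0, 0, 0, 1, 0, 0, 0, 0, 1]'

```text
clock: 16.0
position: [0.5889, -0.0503, 0.0873]
ee_rot: [-0.0, 0.981, 0.192, -0.001]
contact_force: [-0.4, -0.6, -0.3]
width: 0.0187
```

```bash
python3 - <<'E'
from h import *
go(.588,-.051,.0088,22)
c=cam("wrist")
cv2.imwrite("pics/w2.png",np.vstack([c[0]])) 
im=rect(c,.035,.42,.72,-.2,.2,1500);cv2.imwrite("pics/p2.png",im)
E
```

```text
go (0.588, -0.051, 0.0088, 22) cur [ 0.5889 -0.0503  0.0873] 22.09 -> [-0.0021  0.0006  0.1571  0.0005] rows 1.6
```

View pics/p2.png

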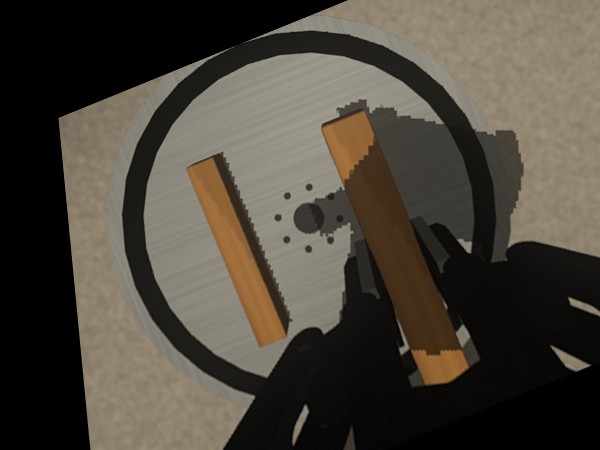

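Stick 1 lies at px (237,251), i.e. (0.553, 0.042) at 22.3°, −49.7 mm to the side of the axis, which is good. I'll place stick 2.

Emit:
step_arm --moves '[-0.002, 0, 0.08, 0, 1, -0.002, 0, 0.13, 0, 1, -0.002, 0, 0.15, 0, 1, -0.002, 0, 0.157, 0, 1, -0.002, 0, 0.158, 0, 1]'

```text
clock: 16.55
position: [0.589, -0.0494, 0.0091]
ee_rot: [0.0, 0.981, 0.193, 0.0]
contact_force: [-0.2, 0.1, 0.3]
width: 0.0187
```

Emit:
step_arm --moves '[0, 0, 0, 0, 1, 0, 0, 0, 0, 0.2, 0, 0, 0, 0, 0.2, 0, 0, 0, 0, 0.2, 0, 0, 0, 0, 0.2]'

```text
clock: 17.05
position: [0.5887, -0.0502, 0.0093]
ee_rot: [0.0, 0.981, 0.192, 0.0]
contact_force: [0.3, -0.6, -0.4]
width: 0.034
```

Emit:
step_arm --moves '[0, 0, -0.04, 0, 0.2, 0, 0, -0.12, 0, -0.5, 0, 0, -0.22, 0, -1, 0, 0, -0.3, 0, -1, 0, 0, -0.3, 0, -1]'

```text
clock: 17.55
position: [0.5927, -0.0509, 0.1657]
ee_rot: [0.003, 0.981, 0.192, 0.006]
contact_force: [1.7, 0.5, -0.3]
width: 0.0855
```

```bash
python3 - <<'E'
from h import *
go(.46,-.31,.22,90)
E
```

```text
go (0.46, -0.31, 0.22, 90) cur [ 0.5927 -0.0509  0.1657] 22.19 -> [-0.4415  0.3795 -0.1086 -0.3767] rows 7.9
```

Emit:
step_arm --moves '[-0.044, 0.038, -0.011, -0.038, -1, -0.088, 0.076, -0.022, -0.076, -1, -0.132, 0.114, -0.033, -0.114, -1, -0.176, 0.152, -0.044, -0.152, -1, -0.22, 0.19, -0.054, -0.188, -1]'

```text
clock: 18.05
position: [0.5216, -0.1804, 0.1855]
ee_rot: [-0.0, 0.882, 0.472, -0.0]
contact_force: [0.0, -0.2, 0.2]
width: 0.0854
```

Emit:
step_arm --moves '[-0.071, 0.016, -0.011, -0.038, -1, -0.142, 0.032, -0.022, -0.076, -1, -0.214, 0.049, -0.033, -0.114, -1, -0.285, 0.065, -0.044, -0.152, -1, -0.356, 0.081, -0.054, -0.188, -1]'

```text
clock: 18.55
position: [0.4557, -0.3509, 0.2125]
ee_rot: [-0.0, 0.706, 0.708, 0.0]
contact_force: [1.2, 0.5, -0.4]
width: 0.0852
```

Emit:
step_arm --moves '[0, 0, 0, 0, -1]'

```text
clock: 18.65
position: [0.4552, -0.3543, 0.2128]
ee_rot: [0.001, 0.709, 0.705, -0.001]
contact_force: [-0.3, 0.1, 0.6]
width: 0.0853
```

```bash
python3 - <<'E'
from h import *
s=state();print(s["position"],s["clock"])
c=cam("wrist")
im=rect(c,.02,.32,.58,-.5,-.22,2000);cv2.imwrite("pics/b1.png",im)
E
```

```text
[ 0.45518714 -0.35425254  0.21276734] 18.65
```

View pics/b1.png

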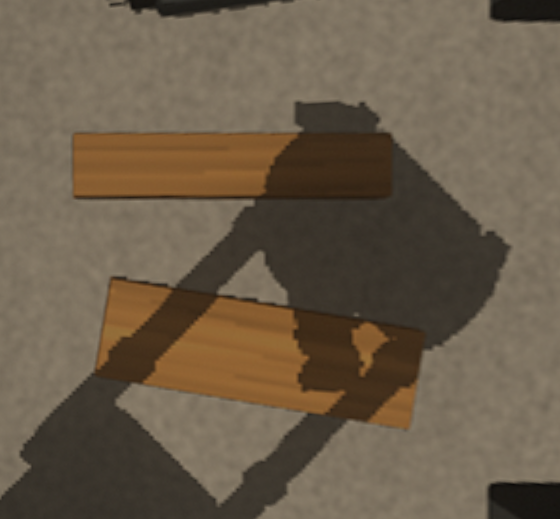

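The wide board is centred at px (260,353), i.e. (0.4035, −0.350) at 80.4°. The narrow board is at (232,165), i.e. (0.4975, −0.336) at 90°.

```bash
python3 - <<'E'
from h import *
go(.4035,-.350,.05,80.4)
E
```

```text
go (0.4035, -0.35, 0.05, 80.4) cur [ 0.4557 -0.3516  0.2124] 89.63 -> [ 0.0025 -0.1044  0.3247  0.0513] rows 3.4
```

Emit:
step_arm --moves '[0.0025, -0.104, 0.08, 0.05, -1, 0.0025, -0.104, 0.16, 0.05, -1, 0.0025, -0.104, 0.24, 0.051, -1, 0.0025, -0.104, 0.325, 0.051, -1, 0.0025, -0.104, 0.325, 0.051, -1]'

```text
clock: 19.2
position: [0.4012, -0.3432, 0.0453]
ee_rot: [-0.007, 0.762, 0.647, 0.0]
contact_force: [-0.9, 1.2, -0.2]
width: 0.0854
```

Emit:
step_arm --moves '[0, 0, 0, 0, -1, 0, 0, 0.06, 0, -1, 0, 0, 0.11, 0, -1, 0, 0, 0.13, 0, -1, 0, 0, 0.13, 0, -1]'

```text
clock: 19.7
position: [0.4053, -0.3486, -0.014]
ee_rot: [0.0, 0.762, 0.647, 0.0]
contact_force: [-0.2, 0.4, 0.3]
width: 0.0851
```

Emit:
step_arm --moves '[0, 0, 0, 0, 1, 0, 0, 0, 0, 1, 0, 0, 0, 0, 1, 0, 0, 0, 0, 1]'

```text
clock: 20.1
position: [0.4055, -0.3493, -0.013]
ee_rot: [0.001, 0.762, 0.647, 0.0]
contact_force: [0.5, 0.1, 4.2]
width: 0.0493
```

```bash
python3 - <<'E'
from h import *
s=state();go(.4035,-.350,-.015,80.4)
s["position"][2]=.1;go(.538,-.0176,.1,112,s)
E
```

```text
go (0.4035, -0.35, -0.015, 80.4) cur [ 0.4055 -0.3493 -0.013 ] 80.69 -> [-0.002  -0.0037  0.004   0.0016] rows 0.1
go (0.538, -0.0176, 0.1, 112) cur [ 0.4055 -0.3493  0.1   ] 80.69 -> [ 0.6975  0.1542 -0.     -0.1739] rows 7.1
```

Emit:
step_arm --moves '[0, 0, -0.05, 0, 1, 0, 0, -0.14, 0, 1, 0, 0, -0.22, 0, 1, 0, 0, -0.24, 0, 1]'

```text
clock: 20.5
position: [0.4069, -0.3509, 0.1106]
ee_rot: [0.005, 0.762, 0.647, 0.0]
contact_force: [0.8, -0.9, -2.0]
width: 0.0491
```

Emit:
step_arm --moves '[0.07, 0.015, 0, -0.017, 1, 0.14, 0.031, 0, -0.035, 1, 0.21, 0.046, 0, -0.052, 1, 0.28, 0.062, 0, -0.07, 1, 0.349, 0.077, 0, -0.087, 1]'

```text
clock: 21.0
position: [0.4708, -0.1809, 0.1051]
ee_rot: [-0.0, 0.666, 0.746, -0.0]
contact_force: [0.2, -1.0, -0.2]
width: 0.0492
```

Emit:
step_arm --moves '[0.063, 0.033, 0, -0.017, 1, 0.126, 0.067, 0, -0.035, 1, 0.19, 0.1, 0, -0.052, 1, 0.253, 0.134, 0, -0.07, 1, 0.316, 0.168, 0, -0.087, 1]'

```text
clock: 21.5
position: [0.5367, -0.0146, 0.105]
ee_rot: [-0.0, 0.558, 0.83, -0.0]
contact_force: [0.5, -0.6, -1.5]
width: 0.0492
```

Emit:
step_arm --moves '[0, 0, 0, 0, 1, 0, 0, 0, 0, 1]'

```text
clock: 21.7
position: [0.5363, -0.0156, 0.1049]
ee_rot: [-0.0, 0.558, 0.83, -0.001]
contact_force: [0.2, 0.3, -0.8]
width: 0.0495
```

```bash
python3 - <<'E'
from h import *
s=state();print(s["width"],s["clock"],s["qpos"].round(2));go(.538,-.0176,.0225,112)
E
```

```text
0.049462759244686336 21.7 [-0.16  0.31  1.76 -0.    1.07 -0.54]
go (0.538, -0.0176, 0.0225, 112) cur [ 0.5363 -0.0156  0.1049] 112.11 -> [-0.005   0.0016  0.1648  0.0006] rows 1.6
```

Emit:
step_arm --moves '[-0.005, 0.0015, 0.08, 0, 1, -0.005, 0.0015, 0.13, 0, 1, -0.005, 0.0015, 0.15, 0, 1, -0.005, 0.0015, 0.16, 0, 1, -0.005, 0.0015, 0.165, 0, 1]'

```text
clock: 22.2
position: [0.5389, -0.0189, 0.0231]
ee_rot: [0.0, 0.56, 0.829, 0.0]
contact_force: [0.4, 0.4, -0.0]
width: 0.0491
```

Emit:
step_arm --moves '[0, 0, 0, 0, 1, 0, 0, 0, 0, 1]'

```text
clock: 22.4
position: [0.5394, -0.0185, 0.0239]
ee_rot: [0.001, 0.559, 0.829, 0.0]
contact_force: [0.4, 0.2, -1.4]
width: 0.0489
```

Emit:
step_arm --moves '[0, 0, 0, 0, -0.5, 0, 0, 0, 0, -0.6, 0, 0, 0, 0, -0.6, 0, 0, 0, 0, -0.6]'

```text
clock: 22.8
position: [0.5387, -0.0181, 0.0231]
ee_rot: [0.0, 0.559, 0.829, 0.0]
contact_force: [0.3, 0.8, -0.2]
width: 0.0685
```

Emit:
step_arm --moves '[0, 0, -0.04, 0, -0.6, 0, 0, -0.12, 0, -0.6, 0, 0, -0.2, 0, -0.6, 0, 0, -0.2, 0, -0.6]'

```text
clock: 23.2
position: [0.5427, -0.0187, 0.1284]
ee_rot: [0.005, 0.559, 0.829, 0.002]
contact_force: [0.6, 0.1, 0.6]
width: 0.0684
```

```bash
python3 - <<'E'
from h import *
go(.4975,-.336,.12,90)
E
```

```text
go (0.4975, -0.336, 0.12, 90) cur [ 0.5427 -0.0187  0.1284] 112.02 -> [-0.5543 -0.3217  0.0167  0.1223] rows 6.4
```

Emit:
step_arm --moves '[-0.055, -0.032, 0, 0.012, -0.6, -0.111, -0.064, 0, 0.024, -0.6, -0.166, -0.097, 0, 0.037, -0.6, -0.222, -0.129, 0, 0.049, -0.6, -0.277, -0.161, 0, 0.061, -0.6]'

```text
clock: 23.7
position: [0.5151, -0.1777, 0.1222]
ee_rot: [-0.0, 0.636, 0.771, -0.0]
contact_force: [0.9, -0.7, 0.3]
width: 0.0684
```

Emit:
step_arm --moves '[-0.061, -0.021, 0.02, 0.012, -0.6, -0.121, -0.042, 0.04, 0.024, -0.6, -0.182, -0.063, 0.08, 0.037, -0.6, -0.242, -0.084, 0.12, 0.049, -0.6, -0.303, -0.105, 0.14, 0.061, -0.6]'

```text
clock: 24.2
position: [0.4916, -0.3356, 0.0504]
ee_rot: [-0.002, 0.707, 0.707, -0.0]
contact_force: [-0.5, 0.1, 0.0]
width: 0.0684
```

Emit:
step_arm --moves '[0, 0, 0, 0, -0.6, 0, 0, 0, 0, -0.6]'

```text
clock: 24.4
position: [0.4925, -0.3355, 0.0518]
ee_rot: [-0.001, 0.707, 0.707, 0.0]
contact_force: [-0.1, 0.0, -0.1]
width: 0.0684
```

```bash
python3 - <<'E'
from h import *
go(.4975,-.336,-.013,90)
E
```

```text
go (0.4975, -0.336, -0.013, 90) cur [ 0.4925 -0.3355  0.0518] 89.97 -> [-0.001   0.01    0.1296 -0.0002] rows 1.3
```

Emit:
step_arm --moves '[0, 0.01, 0.04, 0, -0.6, 0, 0.01, 0.09, 0, -0.6, 0, 0.01, 0.12, 0, -0.6, 0, 0.01, 0.13, 0, -0.6, 0, 0.01, 0.13, 0, -0.6]'

```text
clock: 24.9
position: [0.4982, -0.3342, -0.0123]
ee_rot: [-0.001, 0.706, 0.708, 0.0]
contact_force: [0.6, 0.3, -0.3]
width: 0.0685
```

Emit:
step_arm --moves '[0, 0, 0, 0, 1, 0, 0, 0, 0, 1, 0, 0, 0, 0, 1, 0, 0, 0, 0, 1]'

```text
clock: 25.3
position: [0.4991, -0.3361, -0.0108]
ee_rot: [0.001, 0.707, 0.707, 0.0]
contact_force: [0.3, 1.4, 5.5]
width: 0.0312
```

```bash
python3 - <<'E'
from h import *
s=state();go(.4975,-.336,-.013,90)
s["position"][2]=.1;go(.608,.011,.1,112,s)
E
```

```text
go (0.4975, -0.336, -0.013, 90) cur [ 0.4991 -0.3361 -0.0108] 90.05 -> [ 0.0002 -0.0033  0.0044  0.0003] rows 0.1
go (0.608, 0.011, 0.1, 112) cur [ 0.4991 -0.3361  0.1   ] 90.05 -> [ 0.694   0.2183 -0.     -0.1219] rows 7.3
```

Emit:
step_arm --moves '[0, 0, -0.05, 0, 1, 0, 0, -0.14, 0, 1, 0, 0, -0.22, 0, 1, 0, 0, -0.24, 0, 1]'

```text
clock: 25.7
position: [0.5005, -0.3375, 0.1128]
ee_rot: [0.004, 0.707, 0.707, 0.0]
contact_force: [0.3, -0.5, -0.3]
width: 0.0312
```

Emit:
step_arm --moves '[0.07, 0.022, 0, -0.012, 1, 0.139, 0.044, 0, -0.024, 1, 0.208, 0.065, 0, -0.037, 1, 0.278, 0.087, 0, -0.049, 1, 0.347, 0.109, 0, -0.061, 1]'

```text
clock: 26.2
position: [0.552, -0.1603, 0.1069]
ee_rot: [-0.001, 0.635, 0.772, -0.0]
contact_force: [0.3, -1.2, -0.2]
width: 0.0314
```

Emit:
step_arm --moves '[0.064, 0.035, 0, -0.012, 1, 0.128, 0.069, 0, -0.024, 1, 0.192, 0.104, 0, -0.037, 1, 0.256, 0.138, 0, -0.049, 1, 0.32, 0.173, 0, -0.061, 1]'

```text
clock: 26.7
position: [0.6063, 0.0131, 0.1068]
ee_rot: [-0.001, 0.559, 0.829, -0.001]
contact_force: [0.0, -1.0, 0.3]
width: 0.0311
```

Emit:
step_arm --moves '[0, 0, 0, 0, 1, 0, 0, 0, 0, 1]'

```text
clock: 26.9
position: [0.6061, 0.0122, 0.1068]
ee_rot: [-0.001, 0.558, 0.83, -0.001]
contact_force: [-0.8, -0.3, 0.1]
width: 0.0313
```

```bash
python3 - <<'E'
from h import *
s=state();print(s["width"],s["clock"]);go(.608,.011,.025,112)
c=cam("wrist")
a=rect(c,.055,.44,.72,-.15,.15,1300)
b=rect(cam("side"),.055,.44,.72,-.15,.15,1300)
cv2.imwrite("pics/n1.png",np.hstack([a,b]))
E
```

```text
0.03127447886403067 26.9
go (0.608, 0.011, 0.025, 112) cur [0.6061 0.0122 0.1068] 112.11 -> [-0.0036  0.0025  0.1637  0.0006] rows 1.6
```

View pics/n1.png

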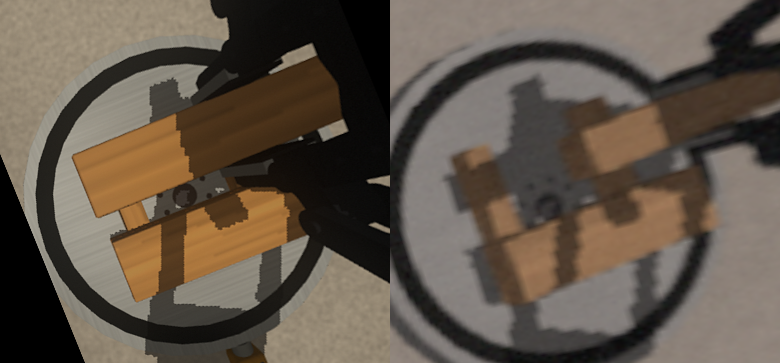

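The wide board lies with its left end at px (112,240)–(136,302), so its inner edge is about 6 mm on the valve side of the centre. I'll place the narrow board with its centre at −43.5 mm.

Emit:
step_arm --moves '[-0.004, 0.005, 0.08, 0, 1, -0.004, 0.005, 0.13, 0, 1, -0.004, 0.005, 0.15, 0, 1, -0.004, 0.005, 0.16, 0, 1, -0.004, 0.005, 0.164, 0, 1]'

```text
clock: 27.5
position: [0.6103, 0.01, 0.0261]
ee_rot: [0.0, 0.56, 0.829, 0.0]
contact_force: [0.3, -0.0, -0.1]
width: 0.0309
```

Emit:
step_arm --moves '[0, 0, 0, 0, 1, 0, 0, 0, 0, 1]'

```text
clock: 27.7
position: [0.6109, 0.0105, 0.0271]
ee_rot: [0.001, 0.559, 0.829, 0.001]
contact_force: [0.7, -0.6, 0.4]
width: 0.0312
```

Emit:
step_arm --moves '[0, 0, 0, 0, -0.05, 0, 0, 0, 0, -0.05, 0, 0, 0, 0, -0.05, 0, 0, 0, 0, -0.05]'

```text
clock: 28.1
position: [0.6101, 0.0108, 0.0261]
ee_rot: [0.0, 0.559, 0.829, 0.0]
contact_force: [0.3, 1.1, 0.9]
width: 0.0451
```

Emit:
step_arm --moves '[0, 0, -0.03, 0, -0.05, 0, 0, -0.1, 0, -0.05, 0, 0, -0.2, 0, -0.6, 0, 0, -0.2, 0, -0.6]'

```text
clock: 28.5
position: [0.6149, 0.0104, 0.133]
ee_rot: [0.006, 0.559, 0.829, 0.003]
contact_force: [0.5, -0.3, 0.6]
width: 0.0681
```

```bash
python3 - <<'E'
from h import *
go(.503,.358,.12,91.7)
E
```

```text
go (0.503, 0.358, 0.12, 91.7) cur [0.6149 0.0104 0.133 ] 112.02 -> [0.7284 0.0531 0.0259 0.1129] rows 7.3
```

Emit:
step_arm --moves '[0.073, 0.005, 0, 0.011, -0.6, 0.146, 0.011, 0, 0.022, -0.6, 0.218, 0.016, 0, 0.034, -0.6, 0.291, 0.022, 0, 0.045, -0.6, 0.364, 0.027, 0, 0.056, -0.6]'

```text
clock: 29.0
position: [0.5537, 0.1858, 0.1257]
ee_rot: [0.0, 0.63, 0.776, 0.0]
contact_force: [0.1, 0.9, -1.2]
width: 0.0687
```

Emit:
step_arm --moves '[0.073, -0.008, 0.02, 0.011, -0.6, 0.145, -0.015, 0.05, 0.023, -0.6, 0.218, -0.023, 0.08, 0.034, -0.6, 0.29, -0.03, 0.11, 0.046, -0.6, 0.363, -0.038, 0.13, 0.057, -0.6]'

```text
clock: 29.5
position: [0.497, 0.3592, 0.0595]
ee_rot: [-0.0, 0.697, 0.717, -0.001]
contact_force: [-0.2, -0.5, 0.5]
width: 0.0682
```

Emit:
step_arm --moves '[0, 0, 0, 0, -0.6, 0, 0, 0, 0, -0.6]'

```text
clock: 29.7
position: [0.4975, 0.3586, 0.0602]
ee_rot: [0.0, 0.696, 0.718, -0.001]
contact_force: [0.3, -0.1, -0.2]
width: 0.0686
```

```bash
python3 - <<'E'
from h import *
go(.503,.358,-.014,91.7)
c=cam("wrist")
a=rect(c,.016,.42,.58,.25,.45,1800)
b=rect(cam("side"),.055,.44,.72,-.15,.15,1300)
h=max(len(a),len(b));p=lambda m:cv2.copyMakeBorder(m,0,h-len(m),0,0,0)
cv2.imwrite("pics/wt.png",np.hstack([p(a),p(b)]))
E
```

```text
go (0.503, 0.358, -0.014, 91.7) cur [0.4975 0.3586 0.0602] 91.81 -> [-0.0015  0.0109  0.1485  0.0006] rows 1.5
```

View pics/wt.png

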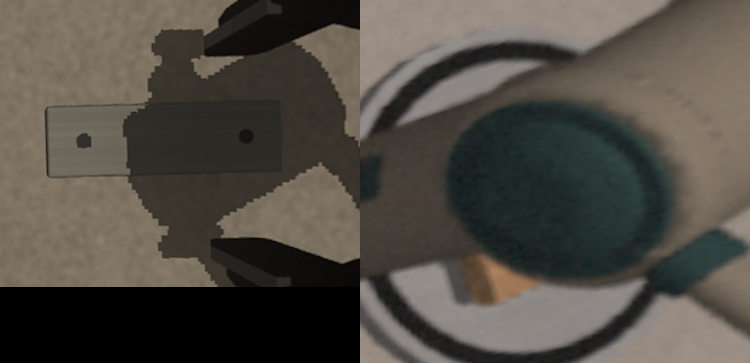

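The weight is centred at px (164,139), i.e. (0.503, 0.359), as expected. I'll grip it with more force.

Emit:
step_arm --moves '[-0.001, 0.011, 0.04, 0, -0.6, -0.001, 0.011, 0.09, 0, -0.6, -0.001, 0.011, 0.13, 0, -0.6, -0.001, 0.011, 0.15, 0, -0.6, -0.001, 0.011, 0.153, 0, -0.6]' --force 90

```text
clock: 30.3
position: [0.5036, 0.3564, -0.0165]
ee_rot: [-0.0, 0.697, 0.717, -0.001]
contact_force: [0.4, -0.4, 0.2]
width: 0.0681
```

Emit:
step_arm --moves '[0, 0, 0, 0, 1, 0, 0, 0, 0, 1, 0, 0, 0, 0, 1, 0, 0, 0, 0, 1]'

```text
clock: 30.7
position: [0.5043, 0.3581, -0.0134]
ee_rot: [0.0, 0.697, 0.717, 0.001]
contact_force: [-1.3, -1.5, 5.4]
width: 0.0381
```

```bash
python3 - <<'E'
from h import *
s=state();go(.503,.359,-.016,91.7);print(s["contact_force"])
s["position"][2]=.1;go(.569,-.005,.1,22,s)
E
```

```text
go (0.503, 0.359, -0.016, 91.7) cur [ 0.5043  0.3581 -0.0134] 91.67 -> [ 0.0019 -0.0024  0.0053 -0.0002] rows 0.1
[-1.30252251 -1.48272007  5.35512104]
go (0.569, -0.005, 0.1, 22) cur [0.5043 0.3581 0.1   ] 91.67 -> [-0.7296  0.1083 -0.      0.387 ] rows 8.1
```

Emit:
step_arm --moves '[0, 0, -0.03, 0, 1, 0, 0, -0.1, 0, 1, 0, 0, -0.18, 0, 1, 0, 0, -0.25, 0, 1, 0, 0, -0.28, 0, 1]'

```text
clock: 31.2
position: [0.5052, 0.3588, 0.1286]
ee_rot: [0.001, 0.697, 0.717, 0.003]
contact_force: [1.5, 0.1, -4.9]
width: 0.0378
```

Emit:
step_arm --moves '[-0.073, 0.011, 0, 0.039, 1, -0.146, 0.022, 0, 0.078, 1, -0.219, 0.032, 0, 0.116, 1, -0.292, 0.043, 0, 0.155, 1, -0.365, 0.054, 0, 0.194, 1]'

```text
clock: 31.7
position: [0.5354, 0.1748, 0.1244]
ee_rot: [0.0, 0.881, 0.473, -0.0]
contact_force: [1.2, 0.0, -4.7]
width: 0.0377
```

Emit:
step_arm --moves '[-0.054, 0.051, 0, 0.039, 1, -0.107, 0.101, 0, 0.077, 1, -0.161, 0.152, 0, 0.116, 1, -0.214, 0.202, 0, 0.154, 1, -0.268, 0.253, 0, 0.193, 1]'

```text
clock: 32.2
position: [0.5677, -0.0065, 0.1244]
ee_rot: [-0.0, 0.982, 0.189, -0.0]
contact_force: [0.8, 0.7, -5.9]
width: 0.0378
```

Emit:
step_arm --moves '[0, 0, 0, 0, 1, 0, 0, 0, 0, 1, 0, 0, 0, 0, 1]'

```text
clock: 32.5
position: [0.5675, -0.0044, 0.1242]
ee_rot: [-0.0, 0.982, 0.191, -0.0]
contact_force: [0.1, 0.3, -4.4]
width: 0.038
```

```bash
python3 - <<'E'
from h import *
s=state();print(s["width"],s["clock"],s["contact_force"]);go(.569,-.005,.0425,22)
c=cam("wrist");cv2.imwrite("pics/w5.png",c[0])
E
```

```text
0.03797323046390642 32.5 [ 0.06005447  0.32307204 -4.39214488]
go (0.569, -0.005, 0.0425, 22) cur [ 0.5675 -0.0044  0.1242] 22.05 -> [0.0023 0.0022 0.1635 0.0003] rows 1.6
```

View pics/w5.png

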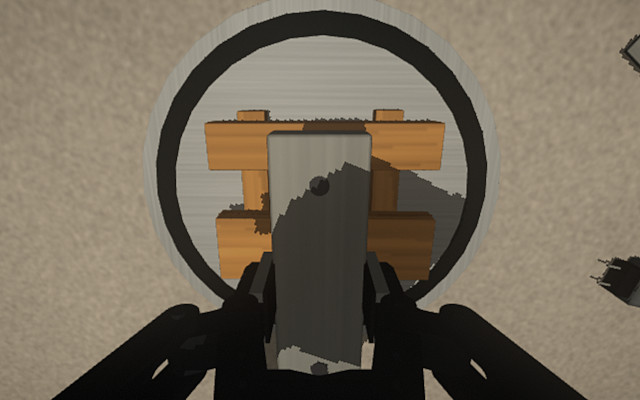

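The weight is held straight over the stack. I'll check the board edges from these pixels: narrow (206,122), (444,122), (209,170), (443,170); wide (217,214), (433,212), (219,278).

```bash
python3 - <<'E'
from h import *
f,K,R,t=cam("wrist");o=-R.T@t
a=np.radians(202);u=np.array([np.cos(a),np.sin(a)]);v=np.array([-u[1],u[0]])
def w(px,z):
    r=R.T@np.linalg.inv(K)@[*px,1];P=(o+r*(z-o[2])/r[2])[:2];d=P-[.569,-.005];return (1000*np.array([d@u,d@v])).round(1)
for p in((206,122),(444,122),(209,170),(443,170),(217,214),(433,212),(219,278)):print(p,w(p,.055))
for p in((160,170),(486,170)): print("ring",w(p,.02))
E
```

```text
(206, 122) [-60.7 -76.9]
(444, 122) [-61.1  80.3]
(209, 170) [-28.4 -78.1]
(443, 170) [-28.8  83.4]
(217, 214) [  3.9 -75.6]
(433, 212) [ 2.1 79.9]
(219, 278) [ 56.4 -78.9]
ring [ -20.5 -129. ]
ring [-21.1 131.2]
```

The narrow board spans −61 to −28.5 mm and the wide board about +4 to +56 mm, so the gap is about 33 mm, which is fine. I'll lower the weight gently.

Emit:
step_arm --moves '[0.002, 0.002, 0.06, 0, 1, 0.002, 0.002, 0.11, 0, 1, 0.002, 0.002, 0.14, 0, 1, 0.002, 0.002, 0.15, 0, 1, 0.002, 0.002, 0.156, 0, 1]'

```text
clock: 33.1
position: [0.5696, -0.005, 0.0462]
ee_rot: [-0.0, 0.981, 0.192, -0.0]
contact_force: [0.6, 0.4, -5.4]
width: 0.0379
```

Emit:
step_arm --moves '[0, 0, 0.001, 0, 1, 0, 0, 0.003, 0, 1, 0, 0, 0.005, 0, 1, 0, 0, 0.005, 0, 1]'

```text
clock: 33.5
position: [0.5699, -0.0058, 0.0444]
ee_rot: [0.0, 0.982, 0.191, 0.0]
contact_force: [-0.8, -0.8, -5.5]
width: 0.0375
```

Not touching yet, so I'll go on in fine steps.

Emit:
step_arm --moves '[0, 0, 0.001, 0, 1, 0, 0, 0.002, 0, 1, 0, 0, 0.003, 0, 1, 0, 0, 0.003, 0, 1]'

```text
clock: 33.9
position: [0.5695, -0.0058, 0.0423]
ee_rot: [0.0, 0.982, 0.191, -0.0]
contact_force: [-0.6, -0.7, -5.6]
width: 0.0377
```

Emit:
step_arm --moves '[0, 0, 0.001, 0, 1, 0, 0, 0.002, 0, 1, 0, 0, 0.003, 0, 1, 0, 0, 0.003, 0, 1]'

```text
clock: 34.3
position: [0.5697, -0.0058, 0.0416]
ee_rot: [0.0, 0.982, 0.191, 0.0]
contact_force: [-1.9, 0.6, 2.4]
width: 0.0379
```

Contact: the load has gone over to the boards at z 0.0416. I'll release and retreat.

Emit:
step_arm --moves '[0, 0, -0.001, 0, -0.2, 0, 0, -0.001, 0, -0.3, 0, 0, -0.001, 0, -0.4, 0, 0, -0.001, 0, -0.4, 0, 0, -0.001, 0, -0.4]'

```text
clock: 34.8
position: [0.5698, -0.0058, 0.0414]
ee_rot: [0.0, 0.982, 0.191, 0.0]
contact_force: [-0.8, -1.5, 0.4]
width: 0.0597
```

Emit:
step_arm --moves '[0, 0, -0.02, 0, -0.4, 0, 0, -0.08, 0, -0.4, 0, 0, -0.16, 0, -0.4, 0, 0, -0.24, 0, -0.4, 0, 0, -0.3, 0, -0.4]'

```text
clock: 35.3
position: [0.5704, -0.0058, 0.1949]
ee_rot: [0.001, 0.982, 0.191, 0.002]
contact_force: [1.0, 0.8, -1.0]
width: 0.0598
```

Emit:
step_arm --moves '[-0.05, 0, -0.1, 0, -0.4, -0.1, 0, -0.1, 0, -0.4, -0.1, 0, -0.1, 0, -0.4, -0.1, 0, -0.1, 0, -0.4]'

```text
clock: 35.7
position: [0.5231, -0.0245, 0.2423]
ee_rot: [0.0, 0.982, 0.191, 0.001]
contact_force: [-0.1, -0.3, 0.5]
width: 0.0598
```

```bash
python3 - <<'E'
from h import *
s=state();print(s["position"],s["clock"],s["qd"].round(3))
a=rect(cam("wrist"),.071,.4,.74,-.18,.18,1100);b=cam("scene")[0][100:320,100:500]
b=cv2.resize(b,None,fx=.95,fy=.95);h=max(len(a),len(b));p=lambda m:cv2.copyMakeBorder(m,0,h-len(m),0,0,0)
cv2.imwrite("pics/fin.png",np.hstack([p(a),p(b)]))
E
```

```text
[ 0.52313841 -0.02453693  0.24229094] 35.7 [ 0.007  0.033  0.002  0.001 -0.011  0.002]
```

View pics/fin.png

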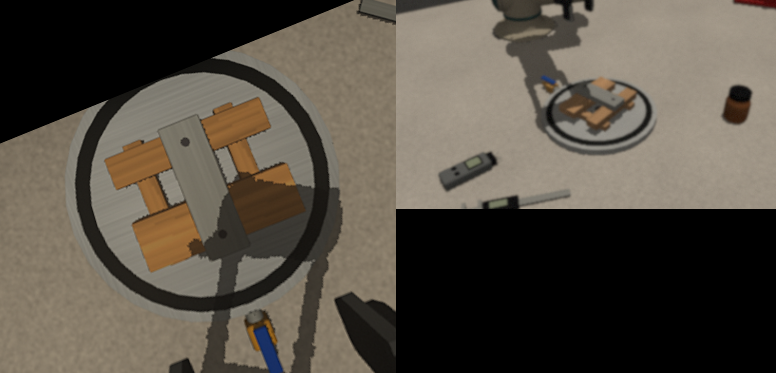

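The final view shows the weight centred at px (204,187), i.e. (0.570, −0.0055). It lies across both boards, on both sticks, in line with the valve, and the bystanders are untouched.

```bash
python3 -c "
from rig import job
print(job.sign_off())"
```

```text
the job is handed in; nothing more can be done
None
```

The drying stack is built in the order asked, and I handed the job in at about 36 s of the 131 s allowed.

| Part | Where it ended up (valve side = +) | Asked for |
|---|---|---|
| Sticks | First measured 49.7 mm to one side, at 22.3° against the 22° valve line. The second was placed by the gripper reading for 50 mm on the other side and not measured afterwards. | 100 mm apart, pointing at the valve |
| Wide board | about +4 to +56 mm from the plate centre | on the valve side |
| Narrow board | about −61 to −28.5 mm | on the opposite side |
| Gap between the boards | about 33 mm | about 35 mm |
| Weight | within about 1–2 mm of the plate centre, across both boards, in line with the valve | over the middle |

- **Off centre:** the pair of boards sits about 2 mm to the narrow-board side of the plate centre, which is close to the camera's own accuracy.
- **Lowering the weight:** I set it down in steps of about 0.5 mm. Contact showed as the wrist force going from −5.6 to +2.4 N, and only then did I open the fingers.
- **Disagreement:** the interface text puts the fingertips 14 mm ahead of the TCP, but they measured about 15 mm behind it. The first three tries at the first stick closed above it without touching anything. I then worked from the measured offset.
- **Last look:** the stack stood as built and the gripper was clear of it. The meter and the jar stood where they had been. Only part of the caliper was in that picture, but the arm never went near it.

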